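# Load the stout stencil brush and show it to the table camera

## Robot

A 6-joint arm with a two-finger parallel gripper is mounted at the origin on the work surface. World frame = base frame: x ahead of the robot, y to its left, z up, the work surface at z = 0. Lengths are in m, angles in rad, forces in N, time in s.
With the tool pointing down it reaches from about 0.25 to 0.725 m from the base axis. Payload 4 kg.
Tool frame: the origin (TCP) lies at the very end of the fingers, on their centre line; the grasp point (between the pads) lies 19 mm behind it; z points along the fingers, y is the direction in which the jaws open and shut (so a half turn about z gives the same grasp; the last joint's range is limited). The gripper opens to 85 mm and grips with 20 to 120 N. Pads are 22 mm wide; open, the fingers measure 114 mm over their backs; the gripper's body (76 mm by 85 mm) begins 54 mm behind the grasp point. The pads swing forward as they close: fully open they stand 13 mm farther back than shut.
Start: joints at [1.328, 0.241, 0.005, 1.335, 0, 1.571], TCP at [0.12, 0.485, 0.231] pointing down, gripper open.
Joint ranges: [-2.72, 2.72], [-1.05, 1.87], [-1.09, 1.28], [-1.99, 2.15], [-1.42, 1.44], [-3.14, 3.14]. Speed limits (rad/s): [2.79, 2.79, 3.14, 3.14, 3.14, 3.14].

## Interface

Orientations are given as a unit quaternion [x, y, z, w].
In Python, from workcell import bot gives the robot as it stands.
- The arm moves only by the shell command python3 -m crank 'ROWS'. ROWS is JSON, a list that holds one entry, the list of rows, each a list of 5 numbers: the shift along the tool's x, y, z in mm, then the turn about the tool's z in degrees, then the closure in counts, from 0 (fully open) to 255 (shut). In form: [[[tx, ty, tz, turn, grip], ...]]. A call has 1 to 12 rows; each row shifts and turns the pose as measured when the row begins, along the tool's axes as they then stand; what a row does not reach is not made up. A row lasts 1/8 s, in which the tool goes at most 62.5 mm and 10.7 degrees, less where a joint would pass 70% of its speed; a pose out of reach is approached as far as the arm can. A call is refused whole if a number of a shift passes 62.5 or a number of a turn 10.7, either way. A call with a gripper value outside its range is refused whole. The fingers move at their own pace and stop on an object; the grip force is fixed at half the most. Time passes only in rows, so rows that do not move let the fingers close. It gives the time, the measured TCP pose, the force and the opening at its end, in the units of the state.
- bot.get_obs(): the state, without advancing time (a new reading comes with each control period).
- bot.camera(name): name is "scene" or "top" or "wrist"; returns a dict with "img" (400x640x3 uint8, blue, green, red), "depth" (400x640 float32, m along the optical axis (not along the pixel's ray), 0 where there is no reading), "fx", "fy", "cx", "cy" (pixels), "R" (3x3) and "t" (3): a world point X has camera coordinates R X + t; the wrist camera has in their place "T_tool_cam" (4x4, takes a point from camera to tool coordinates, whose origin is the TCP and whose axes are the flange's). Camera axes: x right, y down, z forward; pixel columns grow to the right and rows downward; lengths in m; the calibration is good to about 2 mm. A picture is of the moment at which its call begins: read the wrist's pose just before it.
- bot.job_done(): hands the job in, once; it reports no verdict.
The state is a dict: "clock": time; "joint_pos": joint angles; "joint_vel": joint speeds; "tau": joint torques, N m; "eef_pos": TCP position; "tool_rot": TCP orientation; "ft_force": force on the tool from outside, world axes, zero at the start; "ft_torque": the same for the moment, N m; "grip_width": finger opening in m.
Only numpy, scipy, OpenCV 4.12 (cv2) and the standard library are available. Lean on these libraries where they do the work, as an engineer would, in place of code of your own. Each camera call takes 0.05 s, during which the arm holds its last target.

## Task

Take the stout round stencil brush out of the tray, dip its bristles well down into the small open glue pot, at least to half the pot's depth, and then show it to the table camera: hold it in the air with its bristle face pointing straight into the lens, centred, 100 mm in front of it. Finish while still holding the brush there, steady; do not put it down or let go. Leave the other two brushes standing in the tray, do not touch the camera, and do not knock over or push away the pot or anything else on the table.

Things in the scene. Friction and masses are not known exactly. Their poses are not given: they have to be found in the camera images.
- stout_brush: the stout round stencil brush, the one to use: standing upright in one of the tray's three cells (which one varies). Overall 135 mm long. Round block of stiff bristles 34 mm across and 30 mm long at the lower end, then an aluminium ferrule 36 mm across and 18 mm long, then a round light-wood handle 24 mm in diameter from 48 to 135 mm. About 90 g. Origin: centre of the flat bristle face (lower end); z runs up along the handle. Bristles are stiff and rigid
- stout_brush_face (a point): centre of the flat bristle face of the stout brush (same point as its origin)
- slim_brush: slim round stencil brush, 135 mm long, bristles 20 mm across, same handle, standing in another cell of the tray; origin at its lower end, z up the handle. To be left standing
- flat_brush: flat stencil brush, 135 mm long, bristle block 40 mm by 18 mm, same handle, standing in another cell of the tray; origin at its lower end, z up the handle. To be left standing
- tray: open wooden tray 76 mm (its x) by 236 mm (its y) and 26 mm high, fixed to the table; walls 4 mm, floor 4 mm thick. Two low walls divide it into three cells in a row along its y, centres 76 mm apart; a brush stands on the floor in each. Origin: centre of its underside, z up. Lies left or right of the robot's centre line, turned up to about 30 degrees
- pot: small open round aluminium glue pot, loose, about 300 g: 50 mm high, 76 mm across the rim outside and 70 mm inside, walls 3 mm, floor 5 mm thick, 62 mm across inside at the floor. Origin: centre of its underside, z up. On the other side of the centre line from the tray
- pot_mouth (a point): centre of the pot's rim plane, 50 mm above the table
- camera: foot and stem of the small black table camera, with the head on it, fixed to the table towards the far side, near the centre line: round foot 84 mm across; whole camera about 115 mm high. Origin: centre of the foot's underside, z up; its -x is the horizontal direction in which the camera looks (roughly to the robot, turned up to about 20 degrees)
- camera_head: the camera's head, a black box 42 x 70 x 26 mm with a round lens 28 mm across. Origin: centre of the lens front, about 100 mm above the table. Its z axis is the optical axis, pointing out of the lens: upwards and back towards the robot, leaning 35 degrees from the vertical
- shaker: bystander: shaker jar with black cap, 56 mm across, 115 mm high, at the far side of the table; origin under its centre
- glue_bottle: bystander: white bottle with orange cap, 44 mm across, 135 mm high, at the far side of the table; origin under its centre
- tape: bystander: cardboard tape roll 76 mm across, 20 mm high, lying near the centre line; origin under its centre
- coaster: bystander: wooden disc 64 mm across, 9 mm thick, lying near the centre line in front of the camera; origin under its centre
- jar: bystander: lidded glass jar 84 mm across, 130 mm high, far left of the table; origin under its centre
- open_jar: bystander: empty open glass jar 84 mm across, 100 mm high, far right of the table; not the glue pot; origin under its centre
There are look-alikes about, which are no part of the job. Several things have the shape of the tray; the one meant has the colours described above. What is shaped like the pot but turquoise is not meant.

How it is judged:
On the way:
1. the held stout brush is dipped: its bristle face is inside the pot, at least 22 mm below the rim (z of stout_brush_face in the frame of pot below 0.028 m and horizontal distance between stout_brush_face and pot_mouth below 0.025 m and contact force between stout_brush and the fingers above 0.5 N), for 0.2 s.
At the end, for the whole second after the job is handed in: Brush held still by the fingers alone, bristles towards the lens: face 80-120 mm before the lens, within 18 mm of the optical axis each way, 120 mm or more above the table, axis within 12 degrees of the optical axis; pot and other brushes upright within 30 mm of their starts (z of stout_brush_face in the frame of camera_head between 0.08 and 0.12 m and x of stout_brush_face in the frame of camera_head between -0.018 and 0.018 m and y of stout_brush_face in the frame of camera_head between -0.018 and 0.018 m and angle between the z axis of stout_brush and the z axis of camera_head, either way round below 0.21 rad and angle between stout_brush's own z axis and vertical below 1.2 rad and height (world z) of stout_brush_face above 0.12 m and contact force between stout_brush and the fingers above 0.5 N and linear speed of stout_brush below 0.03 m/s and angular speed of stout_brush below 0.3 rad/s and contact force between stout_brush and camera below 0.1 N and contact force between stout_brush and pot below 0.1 N and contact force between stout_brush and tray below 0.1 N and contact force between stout_brush and slim_brush below 0.1 N and contact force between stout_brush and flat_brush below 0.1 N and angle between each of pot, slim_brush, flat_brush's own z axis and vertical below 0.2 rad and distance of each of pot, slim_brush, flat_brush from where it was at the start of the episode below 0.03 m); the arm keeps its last pose, push and grip.
It fails at once if the pot is tipped or shifted more than 40 mm (distance of pot from where it was at the start of the episode above 0.04 m or angle between pot's own z axis and vertical above 0.3 rad).
It fails at once if another brush is knocked over or taken ((distance of slim_brush from where it was at the start of the episode above 0.04 m or angle between slim_brush's own z axis and vertical above 0.4 rad) or (distance of flat_brush from where it was at the start of the episode above 0.04 m or angle between flat_brush's own z axis and vertical above 0.4 rad)).
It fails at once if the camera is touched (contact force between camera and the arm above 1 N or contact force between camera and the fingers above 1 N or contact force between camera and stout_brush above 1 N).
It fails at once if a bystander is shifted more than 50 mm or tipped ((distance of shaker from where it was at the start of the episode above 0.05 m or angle between shaker's own z axis and vertical above 0.35 rad) or (distance of glue_bottle from where it was at the start of the episode above 0.05 m or angle between glue_bottle's own z axis and vertical above 0.35 rad) or (distance of tape from where it was at the start of the episode above 0.05 m or angle between tape's own z axis and vertical above 0.35 rad) or (distance of coaster from where it was at the start of the episode above 0.05 m or angle between coaster's own z axis and vertical above 0.35 rad) or (distance of jar from where it was at the start of the episode above 0.05 m or angle between jar's own z axis and vertical above 0.35 rad) or (distance of open_jar from where it was at the start of the episode above 0.05 m or angle between open_jar's own z axis and vertical above 0.35 rad)).
It also fails if it takes over 53 s, if anything falls off the work surface, if the arm or the gripper's body presses on something with over 40 N, if the wrist force passes 120 N, or if a joint passes its speed limit or range.

## Working session

There is one attempt and no reset: what is moved stays moved. The work goes in short steps, Python scripts to look and compute and a shell command to move; the robot and the scene stay as the last step left them, time stands still between calls to the robot, and variables do not carry over. Pictures are saved under pics/ and viewed, and the job is handed in when it is done.

```bash
ls; mkdir -p pics; python3 - <<'E'
from workcell import bot
import cv2,numpy as np
o=bot.get_obs()
for k,v in o.items(): print(k,np.round(v,4))
for n in ("scene","top"):
    c=bot.camera(n); cv2.imwrite(f"pics/{n}0.png",c["img"]); np.savez(f"{n}0.npz",**c)
    print(n,c["fx"],c["cx"],c["cy"],np.round(c["R"],3).tolist(),np.round(c["t"],3), -c["R"].T@c["t"])
E
```

```text
pics
clock 0.0
joint_pos [1.3280e+00 2.4140e-01 3.8000e-03 1.3352e+00 1.0000e-04 1.5708e+00]
joint_vel [-0.0002  0.0017  0.0007  0.0019  0.0001 -0.0003]
tau [-9.00000e-04 -3.72321e+01  2.52407e+01  1.70000e-02  0.00000e+00
 -0.00000e+00]
eef_pos [0.12   0.4847 0.2304]
tool_rot [ 1.211e-01  9.926e-01 -1.000e-03 -2.000e-04]
ft_force [ 0.2103  0.3089 -0.6639]
ft_torque [0.0177 0.0247 0.0301]
grip_width 0.0857
scene 486.005348254853 325.5017912094303 203.10805741544388 [[-0.445, 0.896, -0.011], [0.538, 0.258, -0.803], [-0.716, -0.363, -0.596]] [ 0.251 -0.206  1.95 ] [1.61933999 0.53537931 1.00023746]
top 397.5503708231811 320.36154112788824 205.61685404269613 [[-0.02, -0.999, -0.027], [-0.987, 0.024, -0.16], [0.161, 0.023, -0.987]] [0.011 0.515 1.207] [ 0.31398382 -0.02911205  1.27378211]
```

View pics/scene0.png

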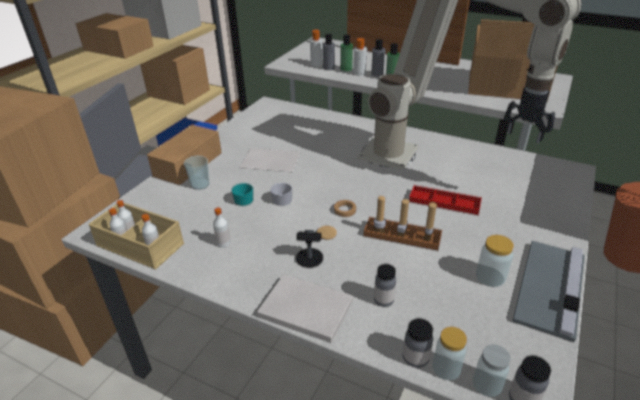

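View pics/top0.png

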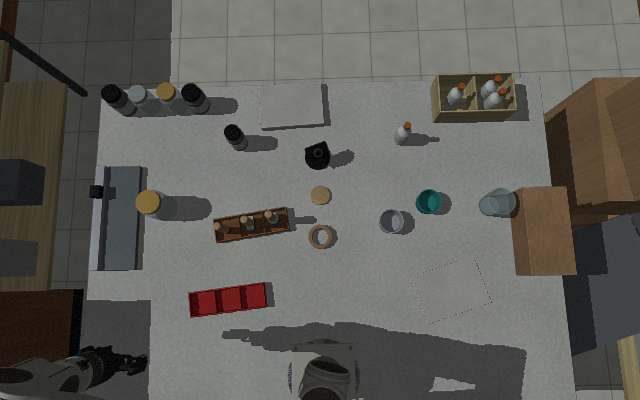

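The top view shows the wooden tray at about (252,225), the aluminium pot at (391,221), the camera at (318,155), the coaster at (320,195) and the tape at (320,237). I'll zoom in on these.

```bash
python3 - <<'E'
import cv2,numpy as np
t=cv2.imread("pics/top0.png");s=cv2.imread("pics/scene0.png")
a=cv2.resize(t[195:255,200:300],None,fx=8,fy=8,interpolation=2)[:, :800]
b=cv2.resize(s[180:280,280:450],None,fx=4.7,fy=4.7,interpolation=2)
c=cv2.resize(t[130:250,290:450],None,fx=5,fy=5,interpolation=2)
cv2.imwrite("pics/a.png",a);cv2.imwrite("pics/b.png",b);cv2.imwrite("pics/c.png",c)
E
```

```text
(no output)
```

View pics/a.png

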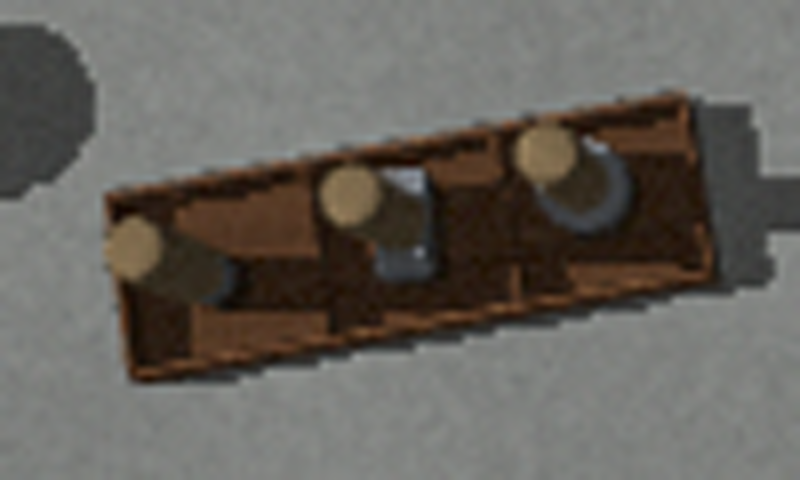

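View pics/b.png

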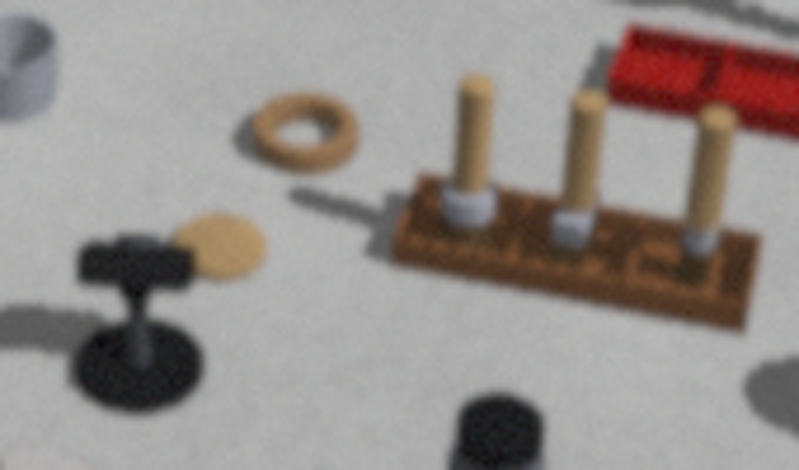

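View pics/c.png

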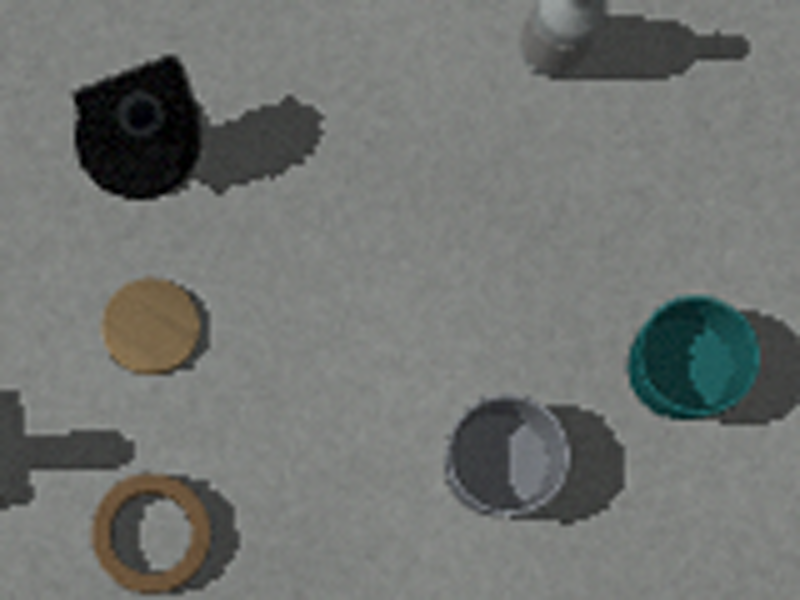

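The stout brush is the rightmost in the top view, with its handle top at about (268,214). It has the widest round ferrule. Next I'll compute positions from these views.

```bash
cat > h.py <<'E'
import numpy as np,cv2
def ray(c,u,v,z):
    C=-c["R"].T@c["t"]; d=c["R"].T@np.array([(u-c["cx"])/c["fx"],(v-c["cy"])/c["fy"],1])
    return C+d*(z-C[2])/d[2]
def cloud(c):
    v,u=np.mgrid[:400,:640]; d=c["depth"]
    P=np.stack([(u-c["cx"])/c["fx"]*d,(v-c["cy"])/c["fy"]*d,d],-1)
    return (P-c["t"])@c["R"]
E
python3 - <<'E'
from h import *
t=dict(np.load("top0.npz"));s=dict(np.load("scene0.npz"))
P=cloud(t);Q=cloud(s); im=t["img"]; hsv=cv2.cvtColor(im,cv2.COLOR_BGR2HSV)
print("ray brush",ray(t,268.4,214,.139), "scene",ray(s,280+478/4.7-.5,180+80/4.7-.5,.139))
# brush tops by depth
def blobs(m,nm):
    n,l,st,c=cv2.connectedComponentsWithStats(m.astype(np.uint8))
    for i in range(1,n):
        if st[i,4]>8: print(nm,st[i,4],c[i].round(1),'ray',ray(t,*c[i],.139)[:2].round(4),'cloud',P[l==i].mean(0).round(4))
b=np.zeros((400,640),bool);b[195:250,205:300]=1
blobs(b&(P[...,2]>.125)&(t["depth"]>0),"brushtop")
# pot rim
e=np.zeros((400,640),bool);e[205:240,375:410]=1
m=e&(P[...,2]>.04)&(t["depth"]>0)
pts=np.argwhere(m)[:,::-1].astype(np.float32)
(c,r)=cv2.minEnclosingCircle(pts);print("pot rim",c,r,ray(t,c[0],c[1],.05),"crop est",ray(t,290+508/5-.5,130+457/5-.5,.05))
# camera
k=np.zeros((400,640),bool);k[135:180,300:340]=1
blk=k&(im.max(-1)<45)&(t["depth"]>0)
Z=P[...,2]
hd=blk&(Z>.06)
ft=blk&(Z<.03)
print("head n",hd.sum(),"foot",ft.sum(), P[hd].mean(0),P[hd].min(0),P[hd].max(0))
X=P[hd]
for it in range(4):
    c0=X.mean(0);U,S,V=np.linalg.svd(X-c0);n=V[2]*np.sign(V[2][2]);d=(X-c0)@n;print("plane",n.round(3),"tilt",np.degrees(np.arccos(n[2])).round(1),"az",np.degrees(np.arctan2(n[1],n[0])).round(1),d.std(),len(X));X=X[abs(d)<2*d.std()]
print("lens ray",ray(t,290+140/5-.5,130+115/5-.5,.1))
for y in range(140,172): print(y,' '.join('%3d'%(1000*Z[y,x]) for x in range(303,334)))
E
```

```text
ray brush [0.47797658 0.14823528 0.139     ] scene [0.48196922 0.1482219  0.139     ]
brushtop 54 [268.3 213.9] ray [0.4784 0.1484] cloud [0.4787 0.1487 0.1372]
brushtop 56 [244.1 219. ] ray [0.465  0.2187] cloud [0.4652 0.2191 0.137 ]
brushtop 58 [216.9 225.6] ray [0.4477 0.2975] cloud [0.4479 0.298  0.1373]
pot rim (391.1551818847656, 220.52413940429688) 12.250447273254395 [ 0.46162046 -0.21809335  0.05      ] crop est [ 0.46045745 -0.21786777  0.05      ]
head n 317 foot 232 [0.67591449 0.00581025 0.0964688 ] [ 0.64798358 -0.03146067  0.07621396] [0.70888197 0.0422093  0.11010152]
plane [-0.402 -0.15   0.903] tilt 25.4 az -159.6 0.004967186570878516 317
plane [-0.451 -0.165  0.877] tilt 28.7 az -159.9 0.003953796907928541 299
plane [-0.474 -0.172  0.864] tilt 30.3 az -160.0 0.003348909289625427 281
plane [-0.492 -0.178  0.852] tilt 31.5 az -160.1 0.0027603537062242797 260
lens ray [0.67010911 0.00384682 0.1       ]
140   0  -1  -8  -1   0   2   1  -1  -3  -7   2  -1  -7   1   0   0   3   0   0   1  -5  -1   1  -1  -1   0   2  -2  -4   0   0
141   1  -1   2   0   2  -2  -2  -1   0 
[... 3232 characters left out ...]
 11  11   9  13  10  12   5  -4   0  -2   1   0  -2  -4   2
167   2  -5   0  -1   0  -1   1   3  10   4  11   7   8   6  10   8  13  13  11  12   9   0   0  -1   2   1  -1   0   2  -2   2
168  -4   1  -2   0   1   4  -1  -3   0   6   3   8  10   2  13   9   5   9   2   6   3   0   0   0  -1  -3  -2   4   0   0  -1
169   0   2  -2   3  -6  -2   0   0   0   0   2  -4   9   5   5   9   6   0  -3  -2   0 1273   0  -1   0  -5   1   4   0  -4   1
170  -1  -1   0  -1  -1   0   0   1  -1  -4   0  -5   0  -1   0  -4  -1  -3  -5   0   0  -4  -1  -3   0   0  -1  -1  -2  -4   0
171  -3   0   1  -2  -3   0   4  -1   0  -2  -3  -1   0  -2  -3   0   0  -8  -1  -1   1  -3   0  -2   0  -3  -1   0   0  -2   1
```

Measured positions (x, y in m):

| Item | Position |
|---|---|
| Stout brush | (0.479, 0.1485) |
| Pot | (0.461, -0.218) |
| Lens | (0.670, 0.004, 0.10) |

The optical axis azimuth is about -160°. Moving to the brush.

```bash
cat >> h.py <<'E'
from scipy.spatial.transform import Rotation as Ro
def delta(target,bot):
    o=bot.get_obs();R=Ro.from_quat(o["tool_rot"]);d=R.inv().apply(np.array(target)-o["eef_pos"])*1000
    M=R.as_matrix();z=M[:,2]
    print("t",round(o["clock"],2),"tcp",o["eef_pos"].round(4),"tilt",np.degrees(np.arccos(-z[2])).round(1),"az",np.degrees(np.arctan2(z[1],z[0])).round(1),"jawaz",np.degrees(np.arctan2(M[1,1],M[0,1])).round(1),"q",np.round(o["joint_pos"],2),"F",o["ft_force"].round(1),"w",round(o["grip_width"],4))
    print("delta tool mm",d.round(1))
E
python3 -c "
from h import *;from workcell import bot
delta([.479,.1485,.23],bot)"
```

```text
t 0.1 tcp [0.1201 0.4848 0.2305] tilt 0.1 az -104.3 jawaz 76.1 q [1.33 0.24 0.   1.34 0.   1.57] F [ 0.6 -1.3 -0.4] w 0.0855
delta tool mm [-429.2 -240.1    1. ]
```

```bash
python3 -m crank '[[[-48,-27,0,0,0],[-48,-27,0,0,0],[-48,-27,0,0,0],[-48,-27,0,0,0],[-48,-27,0,0,0],[-48,-27,0,0,0],[-48,-27,0,0,0],[-48,-27,0,0,0],[-45,-24,0,0,0]]]' | tail -5; python3 -c "
from h import *;from workcell import bot
delta([.479,.1485,.23],bot)"
```

```text
clock: 1.23
eef_pos: [0.4869, 0.1414, 0.2273]
tool_rot: [0.116, 0.993, -0.002, -0.002]
ft_force: [0.4, 0.7, 0.7]
grip_width: 0.0852
t 1.23 tcp [0.4869 0.1414 0.2273] tilt 0.3 az -129.9 jawaz 76.6 q [ 0.28  0.26  0.02  1.34 -0.    0.52] F [0.4 0.7 0.7] w 0.0852
delta tool mm [ 9.3  5.  -2.7]
```

```bash
python3 -m crank '[[[0,0,0,10.5,0],[0,0,0,10.5,0],[0,0,0,10.5,0],[0,0,0,10.5,0],[0,0,0,10.5,0],[0,0,0,10.5,0],[0,0,0,2,0],[0,0,0,0,0]]]' | tail -5; python3 -c "
from h import *;from workcell import bot
delta([.479,.1485,.23],bot)"
```

```text
clock: 2.22
eef_pos: [0.4873, 0.1362, 0.2219]
tool_rot: [0.643, 0.766, -0.007, -0.003]
ft_force: [-1.1, 0.3, -0.3]
grip_width: 0.0855
t 2.23 tcp [0.4873 0.1362 0.2219] tilt 0.9 az -150.9 jawaz 10.0 q [ 0.27  0.27  0.02  1.34 -0.    1.67] F [-1.1  0.3 -0.3] w 0.0855
delta tool mm [13.5 -6.1 -8. ]
```

```bash
python3 -m crank '[[[13.5,-6,-6,0,0],[0,0,0,0,0]]]' | tail -4; python3 - <<'E'
from h import *
from workcell import bot
delta([.479,.1485,.16],bot)
c=bot.camera("wrist");cv2.imwrite("pics/w1.png",c["img"]);print(c["T_tool_cam"].round(3),c["fx"])
delta([.479,.1485,.16],bot)
E
```

```text
eef_pos: [0.4783, 0.1493, 0.228]
tool_rot: [0.643, 0.766, -0.008, -0.003]
ft_force: [0.2, -0.3, -0.7]
grip_width: 0.0851
t 2.48 tcp [0.4783 0.1493 0.228 ] tilt 1.0 az -152.6 jawaz 10.0 q [ 0.3   0.26  0.02  1.35 -0.    1.7 ] F [ 0.2 -0.3 -0.7] w 0.0851
delta tool mm [-0.6  1.7 68. ]
[[ 0.    -0.957 -0.289  0.075]
 [ 1.     0.     0.     0.001]
 [-0.    -0.289  0.957 -0.142]
 [ 0.     0.     0.     1.   ]] 315.40650131485665
t 2.52 tcp [0.4784 0.1489 0.2277] tilt 1.0 az -151.9 jawaz 10.0 q [ 0.3   0.26  0.02  1.35 -0.    1.7 ] F [-0.4  1.1  0. ] w 0.0856
delta tool mm [-0.2  1.7 67.7]
```

View pics/w1.png

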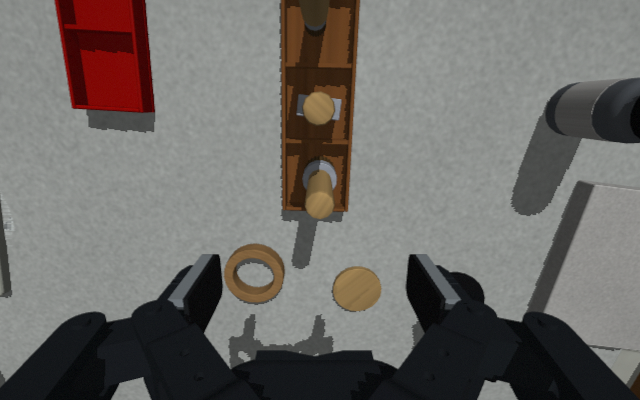

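The wrist view shows the stout brush (wide grey ferrule) with its handle top at (320,208), laterally centred between the jaws. I'll check the ray, then descend.

```bash
python3 - <<'E'
from h import *
from workcell import bot
o=bot.get_obs();c=bot.camera("wrist");T=c["T_tool_cam"];R=Ro.from_quat(o["tool_rot"]).as_matrix()
d=R@T[:3,:3]@np.array([(320-c["cx"])/c["fx"],(207-c["cy"])/c["fy"],1]);C=R@T[:3,3]+o["eef_pos"]
print(C+d*(.139-C[2])/d[2])
E
python3 -m crank '[[[0,1,45,0,0],[0,0,45,0,0]]]' | tail -4
python3 -c "
from h import *;from workcell import bot
delta([.479,.1485,.096],bot)"
```

```text
[0.48279241 0.14817457 0.139     ]
eef_pos: [0.4822, 0.1495, 0.1399]
tool_rot: [0.643, 0.766, -0.003, 0.0]
ft_force: [0.4, 0.6, -0.6]
grip_width: 0.0858
t 2.83 tcp [0.4822 0.1495 0.1399] tilt 0.4 az -128.6 jawaz 10.0 q [ 0.3   0.31 -0.14  1.12 -0.    1.7 ] F [ 0.4  0.6 -0.6] w 0.0858
delta tool mm [-0.2 -3.1 43.9]
```

```bash
python3 -m crank '[[[0,-2,42,0,0],[0,0,0,0,100],[0,0,0,0,255],[0,0,0,0,255],[0,0,0,0,255],[0,0,0,0,255],[0,0,0,0,255]]]' | tail -4
python3 -c "
from h import *;from workcell import bot
delta([.481,.1485,.3],bot)"
```

```text
eef_pos: [0.4819, 0.1492, 0.1]
tool_rot: [0.643, 0.766, -0.002, 0.001]
ft_force: [-0.1, 0.6, -0.5]
grip_width: 0.0229
t 3.7 tcp [0.4819 0.1492 0.1   ] tilt 0.2 az -88.5 jawaz 10.0 q [ 0.3   0.35 -0.21  1.02 -0.    1.7 ] F [-0.1  0.6 -0.5] w 0.0229
delta tool mm [  -1.4   -1.1 -200. ]
```

```bash
python3 -m crank '[[[0,0,-30,0,255],[0,0,-40,0,255],[0,0,-40,0,255],[0,0,0,0,255]]]' | tail -4
python3 - <<'E'
from h import *;from workcell import bot
delta([.461,-.218,.195],bot)
c=bot.camera("wrist");cv2.imwrite("pics/w2.png",c["img"])
E
```

```text
eef_pos: [0.4811, 0.1495, 0.2126]
tool_rot: [0.643, 0.766, -0.002, 0.001]
ft_force: [0.1, -0.1, -0.8]
grip_width: 0.0227
t 4.2 tcp [0.4811 0.1495 0.2126] tilt 0.3 az -112.8 jawaz 10.0 q [ 0.3   0.26 -0.02  1.3  -0.    1.7 ] F [ 0.1 -0.1 -0.8] w 0.0227
delta tool mm [-358.3  -83.7   19.4]
```

View pics/w2.png

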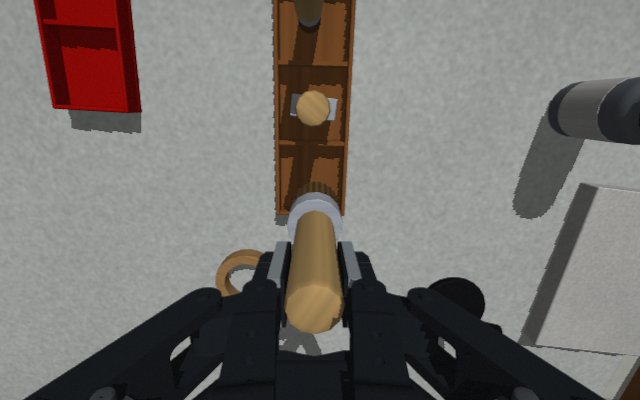

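The brush is held, with the handle at (315,280) between the pads. Moving over the pot.

```bash
python3 -m crank '[[[-45,-10.5,0,0,255],[-45,-10.5,0,0,255],[-45,-10.5,0,0,255],[-45,-10.5,0,0,255],[-45,-10.5,0,0,255],[-45,-10.5,0,0,255],[-45,-10.5,0,0,255],[-35,-10,0,0,255],[0,0,0,0,255]]]' | tail -4
python3 - <<'E'
from h import *;from workcell import bot
delta([.461,-.218,.195],bot)
c=bot.camera("wrist");cv2.imwrite("pics/w3.png",c["img"])
c=bot.camera("top");cv2.imwrite("pics/t3.png",cv2.resize(c["img"][180:260,340:460],None,fx=6,fy=6,interpolation=2))
E
```

```text
eef_pos: [0.4508, -0.2188, 0.1977]
tool_rot: [0.641, 0.767, -0.01, -0.011]
ft_force: [-0.1, 0.2, -1.1]
grip_width: 0.0227
t 5.38 tcp [ 0.4508 -0.2188  0.1977] tilt 1.7 az -178.2 jawaz 10.2 q [-0.44  0.28 -0.03  1.29 -0.01  0.95] F [-0.1  0.2 -1.1] w 0.0227
delta tool mm [-1.1 10.3  2.4]
```

View pics/w3.png

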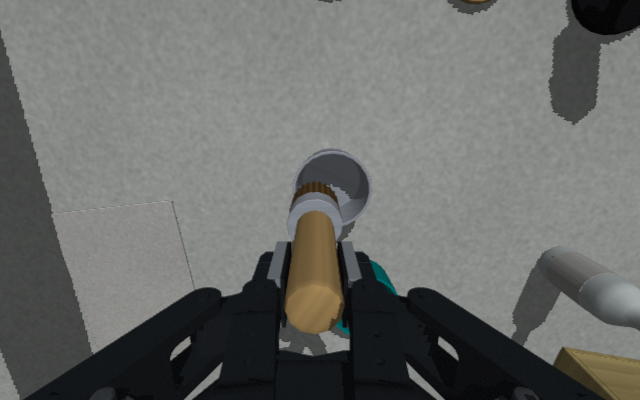

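View pics/t3.png

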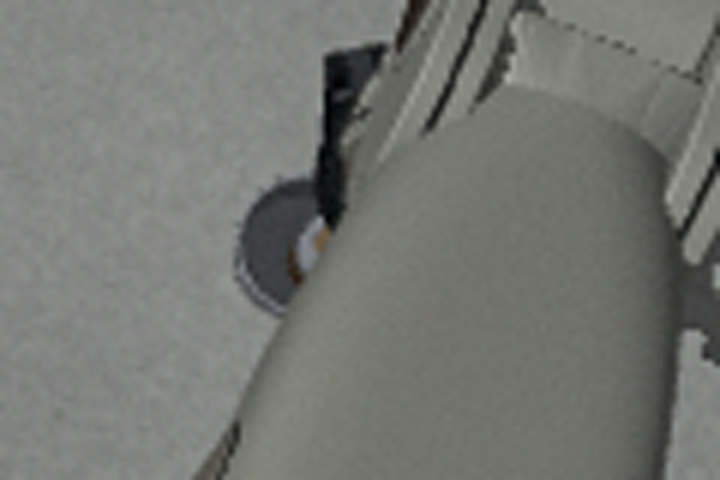

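The pot in the wrist view is centred at (332,187), with the brush about 11 mm to its left. That agrees with the computed delta, so I'll correct and descend partway.

```bash
python3 -m crank '[[[0,12,0,0,255],[0,0,20,0,255],[0,0,0,0,255]]]' | tail -4
python3 - <<'E'
from h import *;from workcell import bot
delta([.463,-.218,.114],bot)
c=bot.camera("wrist");cv2.imwrite("pics/w4.png",c["img"])
E
```

```text
eef_pos: [0.4642, -0.2106, 0.1766]
tool_rot: [0.638, 0.77, -0.009, -0.012]
ft_force: [-0.1, 0.3, -0.0]
grip_width: 0.0227
t 5.85 tcp [ 0.4642 -0.2106  0.1766] tilt 1.7 az 177.7 jawaz 10.7 q [-0.42  0.31 -0.04  1.24 -0.01  0.96] F [-0.1  0.3 -0. ] w 0.0227
delta tool mm [-7.5 -0.8 62.6]
```

View pics/w4.png

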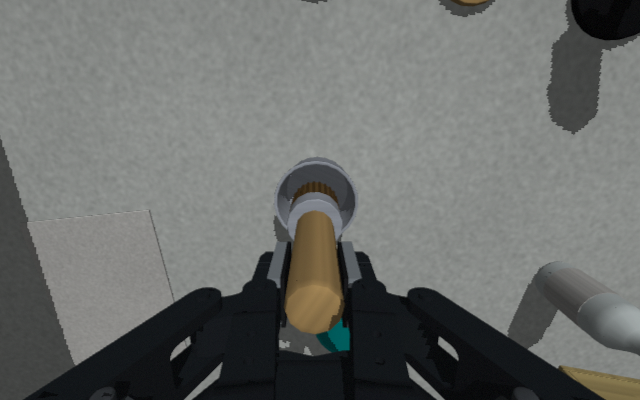

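The pot is now laterally centred (col 316 against brush col 316). I'll correct x by -7 and descend with a small x bias.

```bash
python3 -m crank '[[[-8,-1,12,0,255],[0,0,25,0,255]]]' | tail -4
python3 - <<'E'
from h import *;from workcell import bot
delta([.463,-.218,.114],bot)
E
```

```text
eef_pos: [0.4682, -0.2199, 0.1428]
tool_rot: [0.637, 0.771, -0.008, -0.007]
ft_force: [-0.0, 0.1, -0.9]
grip_width: 0.0223
t 6.15 tcp [ 0.4682 -0.2199  0.1428] tilt 1.2 az -170.1 jawaz 10.9 q [-0.43  0.34 -0.09  1.15 -0.01  0.95] F [-0.   0.1 -0.9] w 0.0223
delta tool mm [ 2.9 -4.1 28.9]
```

```bash
python3 -m crank '[[[2,-5,16,0,255],[1,-3,12,0,255],[0,0,0,0,255],[0,0,0,0,255],[0,0,0,0,255]]]' | tail -4
python3 - <<'E'
from h import *;from workcell import bot
delta([.463,-.218,.114],bot)
c=bot.camera("wrist");cv2.imwrite("pics/w5.png",c["img"])
c=bot.camera("scene");cv2.imwrite("pics/s5.png",cv2.resize(c["img"][120:260,200:400],None,fx=4,fy=4,interpolation=2))
E
```

```text
eef_pos: [0.4596, -0.2195, 0.1134]
tool_rot: [0.637, 0.771, -0.008, -0.006]
ft_force: [-0.3, 0.0, -0.6]
grip_width: 0.023
t 6.78 tcp [ 0.4596 -0.2195  0.1134] tilt 1.1 az -168.6 jawaz 10.8 q [-0.44  0.35 -0.16  1.07 -0.01  0.94] F [-0.3  0.  -0.6] w 0.023
delta tool mm [ 0.8  3.6 -0.6]
```

View pics/w5.png

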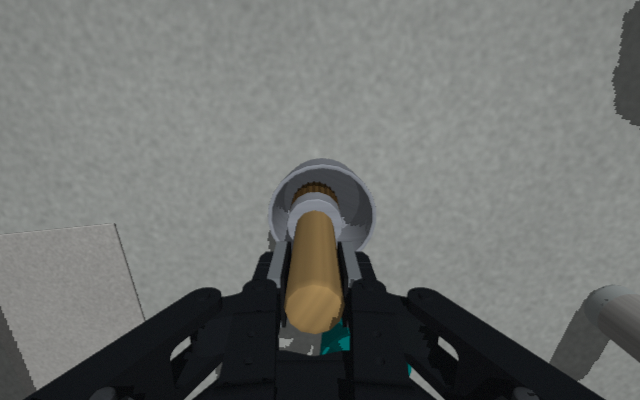

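View pics/s5.png

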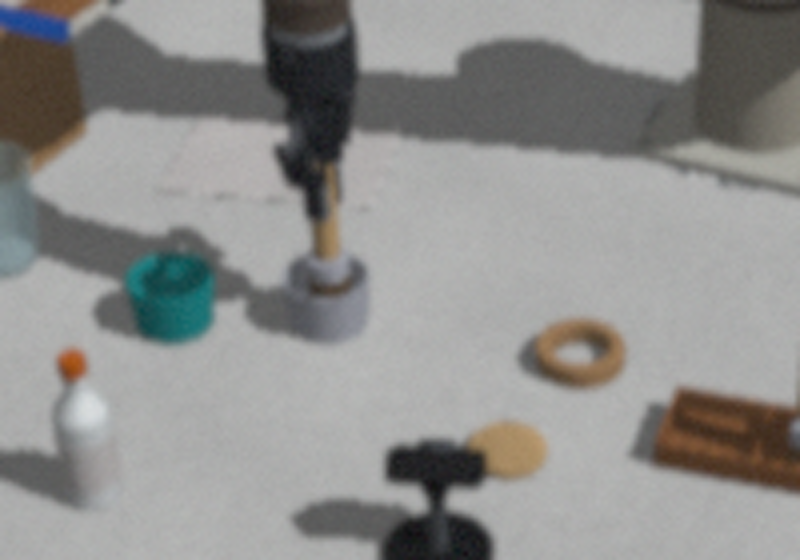

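The wrist view shows the bristles at (316,190) inside the pot (centre about (323,212)), and the scene view confirms it. I'll go a little deeper for margin and hold.

```bash
python3 -m crank '[[[0,3,4,0,255],[0,0,0,0,255],[0,0,0,0,255],[0,0,0,0,255]]]' | tail -4
python3 - <<'E'
from h import *;from workcell import bot
delta([.463,-.218,.114],bot)
E
```

```text
eef_pos: [0.4632, -0.219, 0.1096]
tool_rot: [0.637, 0.771, -0.007, -0.006]
ft_force: [0.0, -0.1, -0.8]
grip_width: 0.0228
t 7.38 tcp [ 0.4632 -0.219   0.1096] tilt 1.1 az -166.5 jawaz 10.8 q [-0.43  0.36 -0.16  1.07 -0.01  0.95] F [ 0.  -0.1 -0.8] w 0.0228
delta tool mm [ 1.  -0.1 -4.4]
```

Dip done: the face is at z of about 0.014 inside the pot, with no contact force. Rows cannot tilt the tool directly, so I'll lift and see what happens at the reach limit along azimuth 20°.

```bash
python3 -m crank '[[[-1,-1,-30,0,255],[0,0,-40,0,255],[0,0,-50,0,255],[0,0,-50,0,255],[0,0,-60,0,255],[0,0,-60,0,255],[0,0,0,0,255]]]' | tail -4
python3 - <<'E'
from h import *;from workcell import bot
delta([.47,.171,.40],bot)
E
```

```text
eef_pos: [0.4668, -0.2185, 0.4077]
tool_rot: [0.637, 0.771, -0.008, -0.006]
ft_force: [0.7, -0.5, -2.1]
grip_width: 0.0225
t 8.25 tcp [ 0.4668 -0.2185  0.4077] tilt 1.2 az -169.6 jawaz 10.8 q [-0.43  0.3   0.53  1.82 -0.01  0.95] F [ 0.7 -0.5 -2.1] w 0.0225
delta tool mm [382.   76.5   6.2]
```

```bash
python3 -m crank '[[[55,11,0,0,255],[55,11,0,0,255],[55,11,0,0,255],[55,11,0,0,255],[55,11,0,0,255],[55,11,0,0,255],[48,8,0,0,255],[0,0,-60,0,255],[0,0,-60,0,255],[0,0,-60,0,255],[0,0,0,0,255]]]' | tail -4
python3 - <<'E'
from h import *;from workcell import bot
delta([.47,.171,.60],bot)
E
```

```text
eef_pos: [0.459, 0.1742, 0.5195]
tool_rot: [0.638, 0.77, 0.001, -0.003]
ft_force: [-0.0, -0.3, -1.6]
grip_width: 0.0227
t 9.62 tcp [0.459  0.1742 0.5195] tilt 0.4 az 115.8 jawaz 10.8 q [0.36 0.35 0.92 2.15 0.01 1.74] F [-0.  -0.3 -1.6] w 0.0227
delta tool mm [ -4.7  10.  -80.6]
```

```bash
python3 -m crank '[[[0,0,-20,0,255],[0,0,-20,0,255],[0,0,-20,0,255],[0,0,-20,0,255]]]' | tail -4
python3 - <<'E'
from h import *;from workcell import bot
print(bot.get_obs()["joint_pos"])
delta([.47,.171,.60],bot)
E
```

```text
eef_pos: [0.4425, 0.1673, 0.544]
tool_rot: [0.638, 0.77, 0.021, 0.009]
ft_force: [0.3, 0.3, -0.7]
grip_width: 0.0226
[0.35728432 0.29110125 0.91516271 2.14904046 0.00646513 1.74138133]
t 10.12 tcp [0.4425 0.1673 0.544 ] tilt 2.7 az 28.5 jawaz 10.7 q [0.36 0.29 0.92 2.15 0.01 1.74] F [ 0.3  0.3 -0.7] w 0.0226
delta tool mm [ -0.7  30.1 -54.8]
```

Tilting works: with joint 4 saturated, pushing up tilts the tool outward (2.7° at azimuth 28°). I'll continue.

```bash
python3 -m crank '[[[0,0,-50,0,255],[0,0,-50,0,255],[0,0,-50,0,255],[0,0,-50,0,255],[0,0,-50,0,255],[0,0,-50,0,255]]]' | tail -4
python3 - <<'E'
from h import *;from workcell import bot
print(bot.get_obs()["joint_pos"])
delta([.47,.171,.60],bot)
E
```

```text
eef_pos: [0.3683, 0.1385, 0.6441]
tool_rot: [0.632, 0.762, 0.121, 0.066]
ft_force: [-0.3, -0.4, -0.4]
grip_width: 0.0229
[0.35414303 0.06530944 0.92042793 2.14947394 0.00716795 1.73994905]
t 10.88 tcp [0.3683 0.1385 0.6441] tilt 15.8 az 21.8 jawaz 10.2 q [0.35 0.07 0.92 2.15 0.01 1.74] F [-0.3 -0.4 -0.4] w 0.0229
delta tool mm [10.  90.2 71.4]
```

```bash
python3 -m crank '[[[0,0,-50,0,255],[0,0,-50,0,255],[0,0,-50,0,255],[0,0,-50,0,255],[0,0,-50,0,255],[0,0,-50,0,255],[0,0,-50,0,255]]]' | tail -4
python3 - <<'E'
from h import *;from workcell import bot
print(bot.get_obs()["joint_pos"])
delta([.47,.171,.60],bot)
E
```

```text
eef_pos: [0.2501, 0.0946, 0.738]
tool_rot: [0.614, 0.74, 0.24, 0.135]
ft_force: [-0.3, 0.1, -0.8]
grip_width: 0.0226
[ 0.3543323  -0.21311577  0.92419319  2.14982607  0.00630264  1.74191746]
t 11.75 tcp [0.2501 0.0946 0.738 ] tilt 32.0 az 21.0 jawaz 8.8 q [ 0.35 -0.21  0.92  2.15  0.01  1.74] F [-0.3  0.1 -0.8] w 0.0226
delta tool mm [ 15.1 123.6 240.3]
```

```bash
python3 -m crank '[[[0,0,-50,0,255],[0,0,-20,0,255],[0,0,0,0,255]]]' | tail -4
python3 - <<'E'
from h import *;from workcell import bot
delta([.45,.03,.45],bot)
c=bot.camera("wrist");cv2.imwrite("pics/w6.png",c["img"])
E
```

```text
eef_pos: [0.2192, 0.0833, 0.7547]
tool_rot: [0.608, 0.732, 0.268, 0.151]
ft_force: [-0.1, -0.4, -0.5]
grip_width: 0.0227
t 12.12 tcp [0.2192 0.0833 0.7547] tilt 35.8 az 20.9 jawaz 8.3 q [ 0.36 -0.28  0.93  2.15  0.    1.75] F [-0.1 -0.4 -0.5] w 0.0227
delta tool mm [-133.4    5.4  362.1]
```

View pics/w6.png

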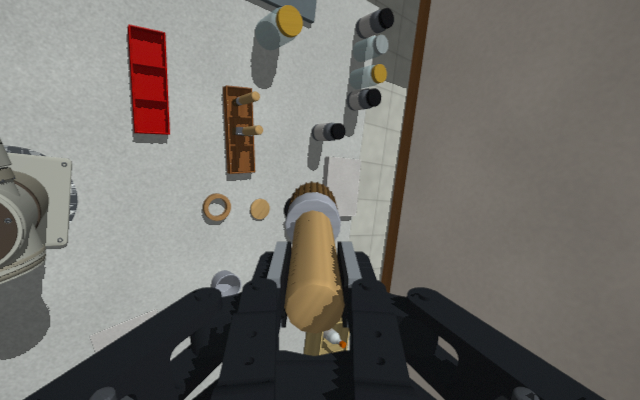

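Tilt is 35.8° at azimuth 20.9°. Next is an approach pose about 220 mm (face) out along the optical axis.

```bash
cat >> h.py <<'E'
LENS=np.array([.671,.004,.10]); AZ=np.radians(-160)
OA=np.array([np.sin(np.radians(35))*np.cos(AZ),np.sin(np.radians(35))*np.sin(AZ),np.cos(np.radians(35))])
L=0.096
E
python3 - <<'E'
from h import *;from workcell import bot
delta(LENS+OA*.32,bot)
E
```

```text
t 12.18 tcp [0.2196 0.0835 0.7544] tilt 35.7 az 20.9 jawaz 8.3 q [ 0.36 -0.28  0.93  2.15  0.    1.75] F [-0.  -0.6 -1.4] w 0.0225
delta tool mm [-239.2  -16.1  441. ]
```

```bash
python3 -m crank '[[[-24,-2,44,0,255],[-24,-2,44,0,255],[-24,-2,44,0,255],[-24,-2,44,0,255],[-24,-2,44,0,255],[-24,-2,44,0,255],[-24,-2,44,0,255],[-24,-2,44,0,255],[0,0,0,0,255]]]' | tail -4
python3 - <<'E'
from h import *;from workcell import bot
delta(LENS+OA*.32,bot)
c=bot.camera("wrist");cv2.imwrite("pics/w7.png",c["img"])
E
```

```text
eef_pos: [0.4436, -0.0264, 0.4196]
tool_rot: [0.608, 0.737, 0.263, 0.135]
ft_force: [-0.2, 0.7, 0.2]
grip_width: 0.0229
t 13.3 tcp [ 0.4436 -0.0264  0.4196] tilt 34.4 az 23.3 jawaz 8.5 q [-0.32 -0.28 -0.18  1.19  0.38  1.15] F [-0.2  0.7  0.2] w 0.0229
delta tool mm [-50.5   9.6  68.8]
```

View pics/w7.png

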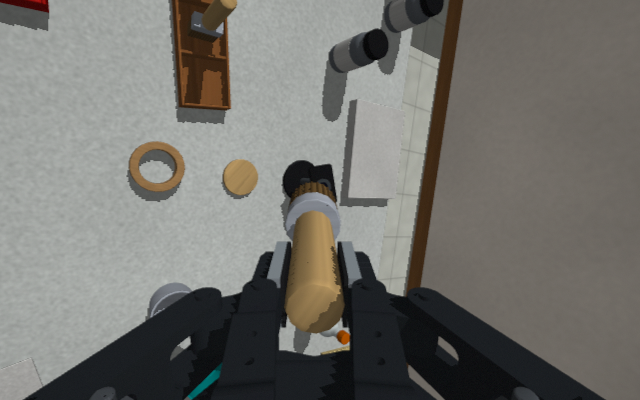

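```bash
python3 -m crank '[[[-26,4,0,0,255],[-24,4,0,0,255],[0,0,35,0,255],[0,0,30,0,255],[0,0,0,0,255]]]' | tail -4
python3 - <<'E'
from h import *;from workcell import bot
delta(LENS+OA*.296,bot)
c=bot.camera("wrist");cv2.imwrite("pics/w8.png",c["img"]);np.savez("w8.npz",tr=bot.get_obs()["tool_rot"],tp=bot.get_obs()["eef_pos"],**c)
cv2.imwrite("pics/w8z.png",cv2.resize(c["img"][80:240,220:420],None,fx=4,fy=4,interpolation=2))
E
```

```text
eef_pos: [0.499, -0.0601, 0.3743]
tool_rot: [0.605, 0.737, 0.266, 0.141]
ft_force: [-0.6, 0.2, -0.5]
grip_width: 0.0227
t 13.97 tcp [ 0.499  -0.0601  0.3743] tilt 35.0 az 22.6 jawaz 8.8 q [-0.36 -0.15 -0.21  1.04  0.4   1.11] F [-0.6  0.2 -0.5] w 0.0227
delta tool mm [-0.6 -7.  34. ]
```

View pics/w8z.png

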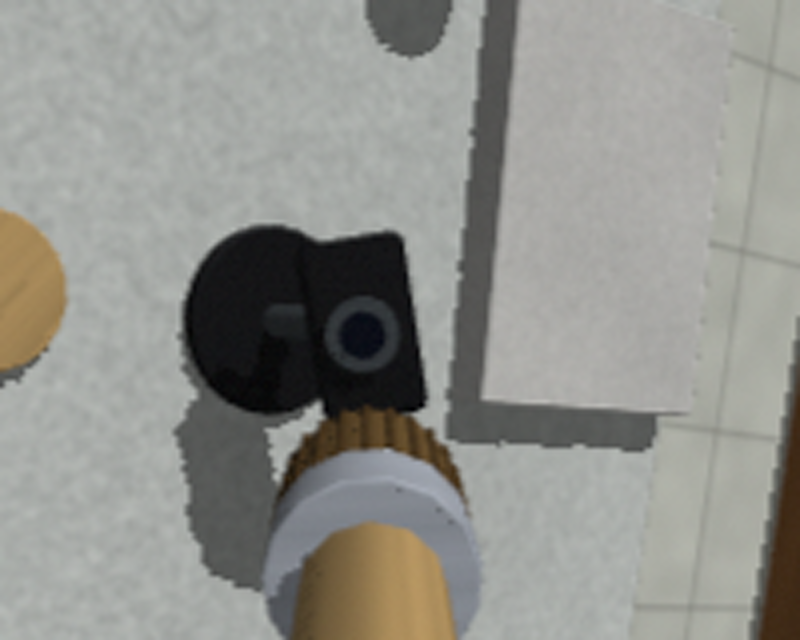

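The wrist view shows the lens clearly at about (310,163), above the bristle end at (313,186). I'll refine the lens and axis from it.

```bash
python3 - <<'E'
from h import *
c=dict(np.load("w8.npz"));T=c["T_tool_cam"];R=Ro.from_quat(c["tr"]).as_matrix();p=c["tp"]
# lens ring: grey-ish ring within black head
g=cv2.cvtColor(c["img"],cv2.COLOR_BGR2GRAY)
u,v=220+361/4-.4,80+333/4-.4
d=T[:3,:3]@np.array([(u-c["cx"])/c["fx"],(v-c["cy"])/c["fy"],1])
C=R@T[:3,3]+p;dw=R@d;
print("lens at z=.1",C+dw*(.1-C[2])/dw[2])
yy,xx=np.mgrid[:400,:640];D=c["depth"]
P=np.stack([(xx-c["cx"])/c["fx"]*D,(yy-c["cy"])/c["fy"]*D,D],-1)@T[:3,:3].T+T[:3,3]
W=P@R.T+p
m=np.zeros((400,640),bool);m[139:180,298:326]=1
m&=(g<60)&(D>0)&(W[...,2]>.06)&(W[...,2]<.13)
X=W[m]
for i in range(5):
    c0=X.mean(0);n=np.linalg.svd(X-c0)[2][2];n*=np.sign(n[2]);r=(X-c0)@n;X=X[abs(r)<2.2*r.std()]
print("head plane n",n.round(3),"tilt",np.degrees(np.arccos(n[2])).round(1),"az",np.degrees(np.arctan2(n[1],n[0])).round(1),len(X),r.std(),"centre",c0.round(4))
print("lens depth pts",W[int(round(v))-1:int(round(v))+2,int(round(u))-1:int(round(u))+2].reshape(-1,3).mean(0))
# foot / head rect in image
cs=(m).astype(np.uint8);cn=max(cv2.findContours(cs,0,2)[0],key=cv2.contourArea);print(cv2.minAreaRect(cn))
# brush in tool frame: ferrule + handle pts
b=np.zeros((400,640),bool);b[183:240,285:345]=1
b&=(P[...,2]>-.02)&(P[...,2]<.1)&(D>0)&(abs(P[...,1])<.025)&(abs(P[...,0])<.03)
for z0 in np.arange(-.02,.1,.012):
    q=P[b&(P[...,2]>z0)&(P[...,2]<z0+.012)]
    if len(q)>8: print(round(z0,3),len(q),"y",q[:,1].min().round(4),q[:,1].max().round(4),"xmax",np.percentile(q[:,0],98).round(4),"zmax",q[:,2].max().round(3))
E
```

```text
lens at z=.1 [0.67404384 0.00206079 0.1       ]
head plane n [-0.515 -0.161  0.842] tilt 32.7 az -162.6 1006 0.0030172297094420717 centre [0.6758 0.0064 0.0985]
lens depth pts [0.67302402 0.00176466 0.10198657]
((311.5, 159.0), (40.0, 27.0), 90.0)
-0.008 76 y -0.0065 0.006 xmax 0.0123 zmax 0.004
0.004 300 y -0.0108 0.0102 xmax 0.0122 zmax 0.016
0.016 300 y -0.0122 0.0115 xmax 0.0122 zmax 0.028
0.028 245 y -0.0122 0.0114 xmax 0.0122 zmax 0.04
0.04 1051 y -0.0181 0.0168 xmax 0.0176 zmax 0.052
0.052 231 y -0.0185 0.017 xmax 0.0181 zmax 0.064
0.064 160 y -0.0182 0.016 xmax 0.018 zmax 0.076
0.076 178 y -0.0184 0.0159 xmax 0.018 zmax 0.088
0.088 81 y -0.0181 0.0158 xmax 0.0177 zmax 0.095
```

```bash
cat >> h.py <<'E'
LENS=np.array([.673,.0025,.10]);AZ=np.radians(-160.5)
OA=np.array([np.sin(np.radians(35))*np.cos(AZ),np.sin(np.radians(35))*np.sin(AZ),np.cos(np.radians(35))])
def face(bot,dist):
    o=bot.get_obs();M=Ro.from_quat(o["tool_rot"]).as_matrix();f=o["eef_pos"]+M[:,2]*L
    r=f-LENS;al=r@OA;print("face",f.round(4),"along",al.round(4),"off-axis",np.linalg.norm(r-al*OA).round(4),"angle",np.degrees(np.arccos(-M[:,2]@OA)).round(1))
    delta(LENS+OA*dist-M[:,2]*L,bot)
E
python3 - <<'E'
from h import *;from workcell import bot
face(bot,.1)
E
```

```text
face [ 0.5504 -0.0393  0.2975] along 0.2361 off-axis 0.0074 angle 1.7
t 14.03 tcp [ 0.4993 -0.0604  0.376 ] tilt 35.2 az 22.5 jawaz 8.9 q [-0.36 -0.16 -0.21  1.04  0.4   1.11] F [-0.2  0.9 -0.6] w 0.023
delta tool mm [ -6.7  -6.6 136. ]
```

```bash
python3 -m crank '[[[-6,-6,25,0,255],[0,0,35,0,255],[0,0,35,0,255],[0,0,20,0,255],[0,0,0,0,255]]]' | tail -4
python3 - <<'E'
from h import *;from workcell import bot
face(bot,.1)
E
```

```text
eef_pos: [0.5623, -0.0432, 0.2902]
tool_rot: [0.602, 0.736, 0.27, 0.151]
ft_force: [-0.5, -0.8, 0.4]
grip_width: 0.0223
face [ 0.6149 -0.0225  0.2125] along 0.1284 off-axis 0.0135 angle 1.5
t 14.65 tcp [ 0.5623 -0.0432  0.2902] tilt 36.0 az 21.5 jawaz 9.2 q [-0.27 -0.03 -0.34  0.74  0.36  1.2 ] F [-0.5 -0.8  0.4] w 0.0223
delta tool mm [  1.7 -13.7  28.2]
```

```bash
python3 -m crank '[[[1,-10,14,0,255],[1,-4,12,0,255],[0,0,0,0,255]]]' | tail -4
python3 - <<'E'
from h import *;from workcell import bot
face(bot,.1)
E
```

```text
eef_pos: [0.5669, -0.0387, 0.2677]
tool_rot: [0.6, 0.736, 0.272, 0.156]
ft_force: [-0.1, -0.6, -0.7]
grip_width: 0.0225
face [ 0.6202 -0.0182  0.1905] along 0.1066 off-axis 0.0058 angle 1.7
t 15.03 tcp [ 0.5669 -0.0387  0.2677] tilt 36.5 az 21.0 jawaz 9.3 q [-0.25 -0.02 -0.39  0.66  0.35  1.21] F [-0.1 -0.6 -0.7] w 0.0225
delta tool mm [ 1.  -5.9  6.5]
```

```bash
python3 -m crank '[[[1,-7,4,0,255],[0,0,0,0,255],[0,0,0,0,255],[0,0,0,0,255],[0,0,0,0,255]]]' | tail -4
python3 - <<'E'
from h import *;from workcell import bot
face(bot,.1)
o=bot.get_obs();c=bot.camera("wrist");cv2.imwrite("pics/w9.png",c["img"]);np.savez("w9.npz",tr=o["tool_rot"],tp=o["eef_pos"],**c)
cv2.imwrite("pics/w9z.png",cv2.resize(c["img"][80:240,220:420],None,fx=4,fy=4,interpolation=2))
c=bot.camera("scene");cv2.imwrite("pics/s9.png",cv2.resize(c["img"][120:280,220:460],None,fx=3.3,fy=3.3,interpolation=2))
E
```

```text
eef_pos: [0.5642, -0.0384, 0.2631]
tool_rot: [0.6, 0.736, 0.273, 0.158]
ft_force: [-0.3, -0.4, -0.8]
grip_width: 0.0227
face [ 0.6178 -0.0181  0.1862] along 0.1044 off-axis 0.0016 angle 1.9
t 15.65 tcp [ 0.5642 -0.0384  0.2631] tilt 36.7 az 20.8 jawaz 9.4 q [-0.25 -0.02 -0.41  0.64  0.35  1.21] F [-0.3 -0.4 -0.8] w 0.0227
delta tool mm [ 0.7 -1.4  4.3]
```

View pics/w9z.png

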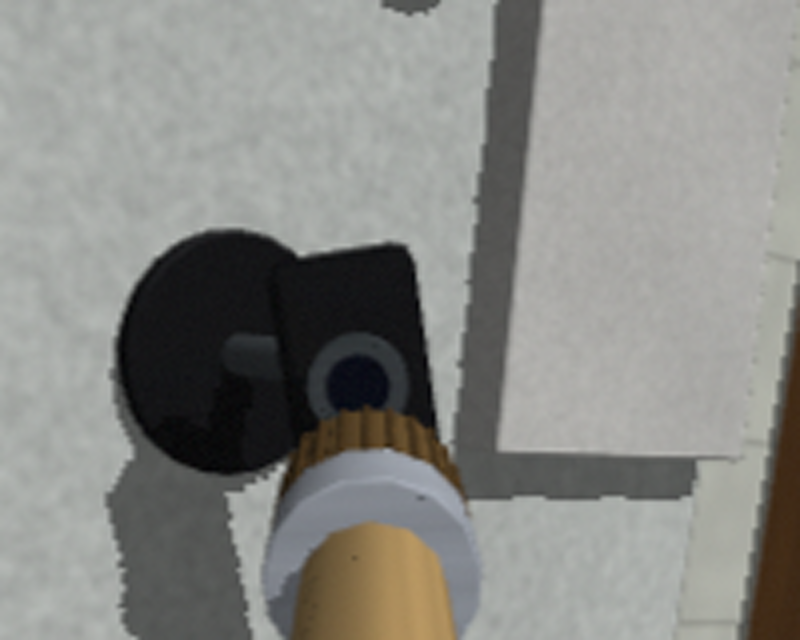

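View pics/s9.png

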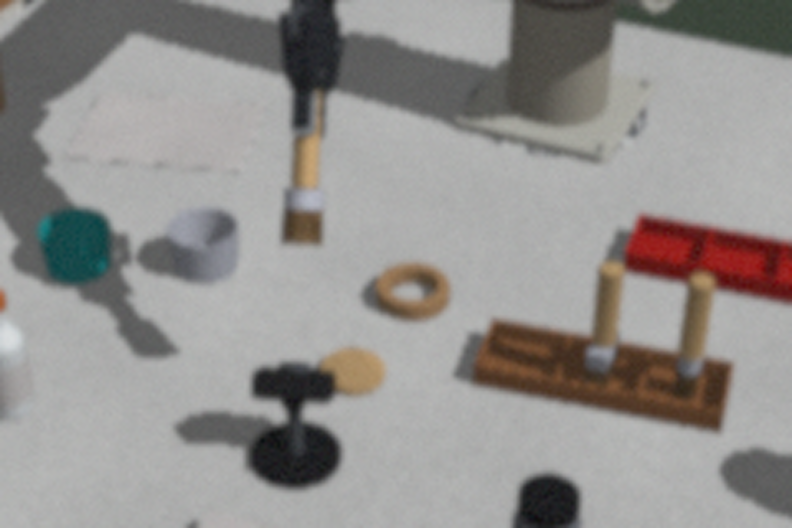

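The lens is at crop (358,383), just past the bristles and in line with them. The scene view shows the pot and the other two brushes standing. One last numeric check from this view.

```bash
python3 - <<'E'
from h import *
from workcell import bot
c=dict(np.load("w9.npz"));T=c["T_tool_cam"];R=Ro.from_quat(c["tr"]).as_matrix()
u,v=220+358/4-.4,80+382/4-.4
d=T[:3,:3]@np.array([(u-c["cx"])/c["fx"],(v-c["cy"])/c["fy"],1]);C=R@T[:3,3]+c["tp"];dw=R@d
l=C+dw*(.1-C[2])/dw[2];print("lens",l,"in tool",(R.T@(l-c["tp"])).round(4))
print("depth tool z", (c["depth"][172:177,306:313].mean()*d+T[:3,3]).round(4))
E
python3 -m crank '[[[0,-1,3,0,255],[0,0,0,0,255]]]' | tail -4
python3 - <<'E'
from h import *;from workcell import bot
face(bot,.1)
o=bot.get_obs();print(np.abs(o["joint_vel"]).max())
E
```

```text
lens [0.67211803 0.00307325 0.1       ] in tool [-0.0002 -0.0048  0.1999]
depth tool z [-1.000e-04 -4.800e-03  1.993e-01]
eef_pos: [0.565, -0.0378, 0.2597]
tool_rot: [0.6, 0.736, 0.272, 0.157]
ft_force: [0.0, 0.7, -0.3]
grip_width: 0.0227
face [ 0.6186 -0.0175  0.1827] along 0.101 off-axis 0.0007 angle 1.8
t 16.0 tcp [ 0.565  -0.0378  0.2597] tilt 36.7 az 20.8 jawaz 9.4 q [-0.25 -0.02 -0.41  0.63  0.35  1.22] F [ 0.   0.7 -0.3] w 0.0227
delta tool mm [ 0.6 -0.1  1. ]
0.00559802121625328
```

Everything is consistent, so I'm handing in.

```bash
python3 - <<'E'
from h import *;from workcell import bot
print(bot.job_done())
E
```

```text
the job is handed in; nothing more can be done
None
```

The stout brush is being held in front of the table camera and I handed the job in at 16.0 s; the hand-in reports no verdict.

**What I did:** I took the stout brush from the tray cell nearest the centre line. I dipped it so the face was at about 14 mm height, 36 mm below the rim, for roughly 0.5 s with no contact force felt. Rows cannot tilt the tool, so I got the 35° lean by pushing upward with joint 4 at its end stop, along azimuth 20°. Joint 4 read 2.1498 rad at most, against its limit of 2.15. I then moved in along the optical axis.

**Last checks:**
- **Face position:** about 101 mm before the lens, about 1 mm off the axis and 183 mm above the table.
- **Brush axis:** about 2° from the optical axis.
- **Grip and stillness:** the grip opening was 22.7 mm and steady, and joint speeds were below 0.006 rad/s.
- **Other items:** in the last scene picture the pot and the other two brushes were standing, apparently unmoved. I judged this by eye and did not re-measure it.

**Disagreements:** estimates of the lens position from different views differed by up to 4 mm. The last wrist view put the lens 5 mm to the side along the tool's axis, about 2 mm of it from the tool's small tilt error. Plane fits to the camera head gave a lean of about 32° where 35° is stated, so I used 35°. All of these are within the tolerances.

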